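# Dock a keyed carrier and swing the hold-down over it

### The arm

A 6-joint arm with a two-finger parallel gripper is mounted at the origin on the work surface. World frame = base frame: x ahead of the robot, y to its left, z up, the work surface at z = 0. Lengths are in mm, angles in rad, forces in N, time in s.
With the tool pointing down it reaches from about 300 to 850 mm from the base axis. Payload 4.2 kg.
Tool frame: the origin (TCP) lies at the very end of the fingers, on their centre line; the grasp point (between the pads) lies 19 mm behind it; z points along the fingers, x is the direction in which the jaws open and shut, and the axes are right-handed (so a half turn about z gives the same grasp; the last joint's range is limited). The gripper opens to 91 mm and grips with 3 to 60 N. Pads are 32 mm wide; open, the fingers measure 118 mm over their backs; the gripper's body (76 mm by 178 mm) begins 60 mm behind the grasp point.
Start: joints at [1.102, 0.32, 1.565, -0, 1.257, -0.02], TCP at [249.489, 518.074, 191.876] pointing down, gripper open.
Joint ranges: [-3.11, 3.11], [-0.84, 2.01], [0.21, 2.61], [-1.34, 4.49], [0.05, 2.63], [-2.56, 2.56]. Speed limits (rad/s): [2.57, 2.57, 3.14, 3.14, 3.14, 3.14].

### API

Orientations are given as a unit quaternion [x, y, z, w].
In Python, from workcell import status, imaging, sign_off gives the robot as it stands.
- The arm moves only by the tool move_arm, never from a script. Its argument "motion" is a list of rows, each a list of 5 numbers: the gripper's target within -1 to 1 (fully open at 1, half-way at 0, shut at -1), then the shift along the tool's x, y, z in units of 40 mm (1.0 is 40 mm), then the turn about the tool's z in units of 6 degrees (1.0 is 6 degrees). A call has 1 to 8 rows; each row shifts and turns the pose as measured when the row begins, along the tool's axes as they then stand; what a row does not reach is not made up. A row lasts 1/12 s, in which the tool goes at most 41.7 mm and 7.16 degrees, less where a joint would pass 70% of its speed; a pose out of reach is approached as far as the arm can. A call is refused whole if a number of a shift passes 1 or a number of a turn 1, either way. A call with a gripper value outside its range is refused whole. The fingers move at their own pace and stop on an object; "newtons" is the grip in N (left out, the last holds). Time passes only in rows, so rows that do not move let the fingers close. It gives the time, the measured TCP pose, the force and the opening at its end, in the units of the state.
- status.read_state(): the state, without advancing time (a new reading comes with each control period).
- imaging.get_image(name): name is "side" or "top" or "wrist"; returns the picture (480x640x3 uint8, blue, green, red); there is no depth.
- imaging.camera_params(name): a dict with "fov_y" (degrees; the focal length in pixels is half the picture's height over the tangent of half this angle, whatever the lens; pixels are square), "cx", "cy" (the principal point, pixels), "dist_coeffs" ([k1, k2, p1, p2, k3] as OpenCV has them; the pictures are not rectified), "cam_to_world" (4x4, takes a point from camera to world coordinates). Camera axes: x right, y down, z forward; pixel columns grow to the right and rows downward; lengths in mm; the calibration is good to about 2 mm. A picture is of the moment at which its call begins: read the wrist's pose just before it. camera_params takes no time and is no camera call; for the wrist camera it gives the pose at the moment of the call.
- sign_off(): hands the job in, once; it reports no verdict.
Trained networks look in the newest picture that a camera, given by its name, has taken for a name from the list of things; names that differ only in an ending like _2 or _b are one class to them, and where a whole thing is asked for, a point or a joint stands for the part that bears it (a point fixed in the world has none). Each returns a list of dicts, best first, with "score" (0 to 1); they miss things now and then, are a little off and sometimes report something else, mostly with a low value. They report only what shows in the picture. A call takes as long as a camera call. They do not tell look-alikes from the thing itself.
- imaging.silhouettes(camera, target): "mask" (480x640 bool, what is visible of it).
- imaging.spot_point(camera, target): "point" ([x, y, z] in mm, in world coordinates, good to about 4 mm: a listed point, or the origin of a listed thing).
The state is a dict: "time_s": time; "joint_positions": joint angles; "joint_vel": joint speeds; "tau": joint torques, N m; "ee_pos": TCP position; "ee_rot": TCP orientation; "force": force on the tool from outside, world axes, zero at the start; "torque": the same for the moment, N m; "opening": finger opening in mm.
Only numpy, scipy, OpenCV 4.12 (cv2) and the standard library are available. Lean on these libraries where they do the work, as an engineer would, in place of code of your own. Each camera call takes 0.05 s, during which the arm holds its last target. There are 200 camera calls.

### The job

Twist the top round carrier free of the catches on its nested stack, lift it off and set it gently and level on the round dock. Turn it there, pressing only lightly, until its keys find the slots and it drops fully home, then let go and push the hold-down arm round until it is fully over the carrier's rim. Leave the bottle, the bin and the screwdriver where they are.

Things in the scene. Friction and masses are not known exactly. Their poses are not given: they have to be found in the camera images.
- carrier: Top carrier of the stack: grey, black handle and studs, loose, 0.3 kg. Round deck 132 mm across, 8 mm thick, two flat ears 18 mm wide along its +x and -x reaching 76 mm from the axis, level with the deck. Origin: centre of the deck's underside, z up. Below the deck, four round-nosed keys 10 mm wide, 12 mm deep, 39 to 53 mm out along +x, +y, -x, -y: it fits the dock every 90 degrees.
- handle (a point): Centre of the carrier's bar handle, on its axis 22 mm above the carrier's origin. The handle is 40 mm long along the carrier's x, 16 mm wide (y) and stands from the deck's top (8 mm above the origin) to 36 mm.
- stud (a point): Top of one of the carrier's two upright push studs, 12 mm across, 16 mm tall on the deck, 47 mm from the axis at 135 degrees anticlockwise from the carrier's +x; the other is opposite, at 315 degrees. Two open fingers, or one, can push the carrier round by them.
- skirt (a point): Centre of the lower end of the carrier's hollow round skirt, 30 mm below the carrier's origin. The skirt is 62 mm across, tapering over its lowest 20 mm to 54 mm.
- magazine: Holder of the stack, fixed: plate 190 x 150 x 8 mm with two lower carriers that stay. Origin at its underside centre on the bench, z up. The top carrier starts on its axis, origin 114 mm up, x axes parallel within 0.04 rad. The top skirt sits over the lower carrier's handle with 3 mm play and comes off after 36 mm of lift.
- lip (a point): Top of one steel catch lip, 77 mm from the stack's axis along the magazine's +x, 131 mm up; the other is opposite. Each lip is 18 mm wide, reaches in to 66 mm from the axis, 3 mm above an ear of the top carrier, on a post 80 to 88 mm out, so a straight lift is stopped. Turning the carrier 0.45 to 2.6 rad either way clears both ears.
- dock: The dock, fixed: dark base plate 10 mm thick, from -75 to +130 mm along its x and 75 mm either way along y, with a round aluminium keyed head. Origin on the bench on the head's axis, z up. The head's slot angle differs each time, is not given and does not follow the dock's axes; it is braked (slips only above 2 N m).
- dock_top (a point): Centre of the head's top face, 50 mm up. The head is 128 mm across, with a round well 65 mm wide, 34 mm deep for the skirt and four radial slots 14 mm wide, 90 degrees apart. Off the slots a carrier stands on its keys, origin 62 mm up; turned at most 90 degrees either way it drops to 50 mm, deck flat on the head, and turns no further.
- holddown (a joint): Angle of the steel hold-down arm, rad: 0 closed (stop), pointing at the dock's axis, tip 56 mm from it, over the carrier's rim. Starts open 1.0 to 1.35; closing turns it clockwise seen from above. Light friction (0.04 N m), stays where left. Arm 52 mm long, 16 wide, 61 to 71 mm above the bench: it passes over the deck only if the carrier is home (3 mm clear).
- latch_peg (a point): Centre of the top of the upright black peg on the hold-down arm, by which it is pushed: 14 mm across, from 71 to 106 mm above the bench, 42 mm from the arm's pin.
- latch_pivot (a point): On the arm's upright pin, 66 mm above the bench, 108 mm from the dock's axis along the dock's +x. The pin's head is 24 mm across, top at 72 mm.
- bottle: White bottle 56 mm across, 130 mm tall, origin at its foot. Leave alone.
- bin: Blue open bin 100 x 150 x 60 mm, origin at the underside centre. Leave alone.
- driver: Screwdriver lying on the bench between the stack and the dock, about 200 mm long. Leave alone.
Mind the look-alikes: they are no part of the job. What is shaped like the carrier but green or white is not meant.

How it is judged:
By the outcome, as a careful person would: the job done as asked, in the order asked, and still so for the second after the job is handed in, with the robot touching nothing.
It also fails if it takes over 69 s, if anything falls off the work surface, if the arm or the gripper's body presses on something with over 40 N, if the wrist force passes 120 N, or if a joint passes its speed limit or range.

## Working session

There is one attempt and no reset: what is moved stays moved. The work goes in short steps, Python scripts to look and compute and a tool call to move; the robot and the scene stay as the last step left them, time stands still between calls to the robot, and variables do not carry over. Pictures are saved under pics/ and viewed, about 8 in all and at most 12, crops included, and the job is handed in when it is done.

Besides the shell and the picture viewer there is one more tool, called after "Request:" as name(argument=value, ...) on one line, values as JSON. move_arm: Moves the arm, as the interface text tells. Its arguments: {"type":"object","properties":{"motion":{"type":"array","items":{"type":"array","items":{"type":"number"}}},"newtons":{"type":"number"}},"required":["motion"]}

```bash
mkdir -p pics; cat > h.py <<'E'
import numpy as np, cv2, json
from workcell import status, imaging, sign_off
from scipy.spatial.transform import Rotation as R
def snap(n,fn,crop=None,scale=1):
    im=imaging.get_image(n)
    if crop: x0,y0,x1,y1=crop; im2=im[y0:y1,x0:x1]
    else: im2=im
    if scale!=1: im2=cv2.resize(im2,None,fx=scale,fy=scale,interpolation=cv2.INTER_CUBIC)
    cv2.imwrite('pics/'+fn,im2); return im
def K(c):
    f=240/np.tan(np.radians(c['fov_y']/2)); return np.array([[f,0,c['cx']],[0,f,c['cy']],[0,0,1]])
def proj(n,P):
    c=imaging.camera_params(n); T=np.linalg.inv(np.array(c['cam_to_world'])); P=np.atleast_2d(P).astype(float)
    return cv2.projectPoints(P,cv2.Rodrigues(T[:3,:3])[0],T[:3,3].copy(),K(c),np.array(c['dist_coeffs'],float))[0][:,0]
def unproj(n,px,z):
    c=imaging.camera_params(n); T=np.array(c['cam_to_world']); 
    u=cv2.undistortPoints(np.array(px,float).reshape(-1,1,2),K(c),np.array(c['dist_coeffs'],float))[:,0]
    d=np.c_[u,np.ones(len(u))]@T[:3,:3].T; o=T[:3,3]
    return o+d*((z-o[2])/d[:,2])[:,None]
def spot(n,t,k=4):
    for r in imaging.spot_point(n,t)[:k]: print(n,t,round(r['score'],2),np.round(r['point'],1),np.round(proj(n,r['point'])[0]))
def st():
    s=status.read_state(); r=R.from_quat(s['ee_rot']); m=r.as_matrix()
    print('t',round(s['time_s'],2),'p',np.round(s['ee_pos'],1),'xaxis deg',round(np.degrees(np.arctan2(m[1,0],m[0,0])),2),'z',np.round(m[:,2],3),'F',np.round(s['force'],1),'T',np.round(s['torque'],2),'op',round(s['opening'],1),'j6',round(s['joint_positions'][5],2)); return s
E
python3 - <<'E'
from h import *
st()
a=snap('top','top0.png');b=snap('side','side0.png')
for n in('top','side'):
    for t in('carrier','handle','stud','magazine','lip','dock','dock_top','latch_peg','latch_pivot','driver','bottle'): spot(n,t,3)
E
```

```text
t 0.0 p [249.2 517.6 191. ] xaxis deg 64.28 z [-0.001 -0.002 -1.   ] F [ 0.6 -0.5 -0.6] T [ 0.02  0.06 -0.03] op 91.4 j6 -0.02
top carrier 0.93 [295.5 580.4  28.5] [170. 322.]
top carrier 0.92 [545.7 604.2  31.3] [162. 234.]
top carrier 0.9 [724.8 329.6  29.9] [258. 170.]
top handle 0.96 [296.5 578.3  50.3] [169. 322.]
top handle 0.84 [515.5 222.  133.6] [295. 239.]
top handle 0.77 [544.5 606.   48.2] [159. 234.]
top stud 0.97 [296.4 535.5  53. ] [184. 322.]
top stud 0.77 [548.2 654.   52.6] [142. 232.]
top stud 0.7 [477.5 258.3 137.6] [281. 253.]
top lip 0.84 [592.  231.2 133.2] [291. 211.]
top dock 0.69 [ 5.088e+02 -2.341e+02  2.000e-01] [453. 242.]
top dock_top 0.61 [ 507.5 -233.8   50.6] [457. 241.]
top dock_top 0.3 [ 615.4 -258.6   61.7] [465. 203.]
top latch_peg 0.69 [ 584.7 -297.3  107.1] [485. 211.]
top latch_pivot 0.5 [ 615.2 -259.9   64.1] [466. 202.]
top latch_pivot 0.37 [ 585.9 -296.9  104.5] [484. 211.]
top driver 0.72 [436.9  -3.   -1. ] [374. 268.]
top driver 0.52 [ 582.7 -298.3  108. ] [485. 212.]
top bottle 0.54 [608.3 -16.    1.5] [377. 209.]
side carrier 0.91 [514.
[... 244 characters left out ...]
1.9 236.9 131.8] [325. 209.]
side stud 0.86 [296.9 532.5  49.6] [168. 231.]
side stud 0.85 [479.1 249.4 139.7] [284. 219.]
side stud 0.73 [770.2 357.4  51.8] [349. 199.]
side magazine 0.75 [ 590.1 -289.7  107.5] [500. 326.]
side magazine 0.56 [513.4 223.6  -1.9] [304. 269.]
side lip 0.77 [587.9 238.7 130.6] [323. 210.]
side dock 0.65 [ 504.3 -235.2   -0.7] [441. 373.]
side dock_top 0.84 [ 508.1 -235.9   49.3] [446. 354.]
side latch_peg 0.72 [514.7 228.5  85.9] [302. 237.]
side latch_peg 0.59 [ 593.8 -291.4  108. ] [502. 325.]
side latch_pivot 0.9 [ 612.6 -259.    64.7] [491. 330.]
side driver 0.95 [ 4.349e+02 -4.300e+00  3.000e-01] [338. 328.]
side bottle 0.62 [602.4 -11.7  -1.6] [397. 299.]
```

View pics/top0.png

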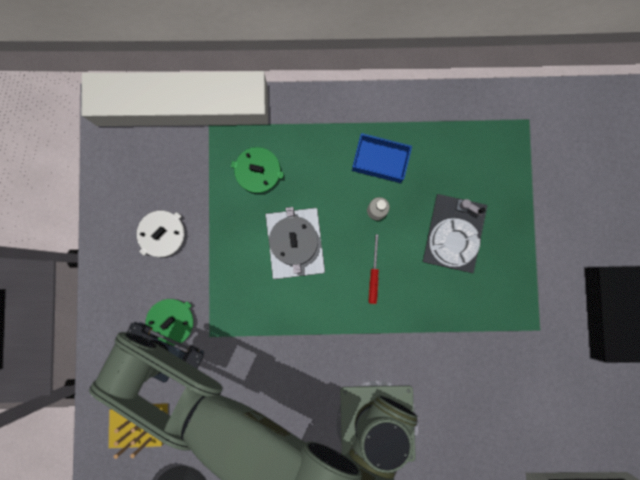

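View pics/side0.png

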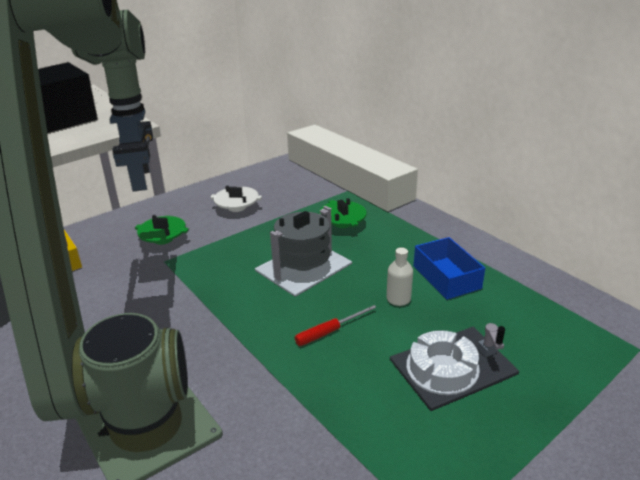

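Grey stack is at top px (294,240). The look-alikes are green at (258,170) and (170,322), and white at (162,234). I'm choosing the grey one, which stands between the steel lips at (290,211) and (297,268). The close crop comes from the wrist camera on the way.

```bash
cat >> h.py <<'E'
def plan(p,yaw,n=None,g=1):
    """suggest rows to reach TCP p (mm), tool-x heading yaw (deg)"""
    s=st(); q=np.array(s['ee_pos']); m=R.from_quat(s['ee_rot']).as_matrix(); a=np.degrees(np.arctan2(m[1,0],m[0,0]))
    d=np.array(p)-q; da=(yaw-a+180)%360-180
    n=n or int(max(np.ceil(np.abs(d).max()/36),np.ceil(np.linalg.norm(d)/40),np.ceil(abs(da)/6),1))
    rows=[]
    for i in range(n):
        t=np.radians(a+da*i/n); x=np.array([np.cos(t),np.sin(t),0]);y=np.array([np.sin(t),-np.cos(t),0])
        e=d/n/40; rows.append([g,round(e@x,3),round(e@y,3),round(-e[2],3),round(-da/n/6,3)])
    print(n,json.dumps(rows))
E
python3 - <<'E'
from h import *
L=unproj('top',[(290,211),(297,268)],131);print(L, L.mean(0), np.degrees(np.arctan2(*(L[0]-L[1])[1::-1])))
plan([400,224,240],99)
E
```

```text
[[591.47262806 233.50534636 131.        ]
 [438.09887789 217.01999166 131.        ]] [514.78575297 225.26266901 131.        ] 6.134875288017792
t 1.2 p [249.5 518.1 191.9] xaxis deg 64.29 z [ 0.  0. -1.] F [-0.   0.3 -0.8] T [ 0.03  0.05 -0.02] op 91.3 j6 -0.02
9 [[1, -0.555, 0.731, -0.134, -0.643], [1, -0.603, 0.692, -0.134, -0.643], [1, -0.648, 0.65, -0.134, -0.643], [1, -0.69, 0.605, -0.134, -0.643], [1, -0.729, 0.557, -0.134, -0.643], [1, -0.765, 0.507, -0.134, -0.643], [1, -0.797, 0.454, -0.134, -0.643], [1, -0.826, 0.4, -0.134, -0.643], [1, -0.851, 0.343, -0.134, -0.643]]
```

Request:
move_arm(motion=[[1, -0.55, 0.73, -0.2, -0.64], [1, -0.6, 0.69, -0.2, -0.64], [1, -0.65, 0.65, -0.2, -0.64], [1, -0.69, 0.6, -0.2, -0.64], [1, -0.73, 0.56, -0.2, -0.64], [1, -0.76, 0.51, -0.2, -0.64], [1, -0.8, 0.45, -0.2, -0.64], [1, -0.83, 0.4, -0.2, -0.64]])

```text
time_s: 1.87
ee_pos: [387.4, 253.8, 255.3]
ee_rot: [0.661, 0.75, -0.001, -0.001]
force: [1.0, 0.3, -0.7]
opening: 91.4
```

```bash
python3 - <<'E'
from h import *
st()
c=imaging.camera_params('wrist');T=np.array(c['cam_to_world']);print(np.round(T,2),c['fov_y'])
print(np.round(proj('wrist',[[514,224,150],[590,237,131]])))
plan([514,224,230],97)
E
```

```text
t 1.87 p [387.4 253.8 255.3] xaxis deg 97.21 z [-0.002  0.    -1.   ] F [ 1.   0.3 -0.7] T [ 0.07 -0.02  0.04] op 91.4 j6 -1.14
[[-1.2000e-01  9.5000e-01  2.7000e-01  3.0912e+02]
 [ 9.9000e-01  1.2000e-01  4.0000e-02  2.4450e+02]
 [ 0.0000e+00  2.8000e-01 -9.6000e-01  4.4814e+02]
 [ 0.0000e+00  0.0000e+00  0.0000e+00  1.0000e+00]] 71.0684589672043
[[265. 350.]
 [273. 399.]]
t 1.87 p [387.4 253.8 255.3] xaxis deg 97.21 z [-0.002  0.    -1.   ] F [ 1.   0.3 -0.7] T [ 0.07 -0.02  0.04] op 91.4 j6 -1.14
4 [[1, -0.284, 0.762, 0.158, 0.009], [1, -0.284, 0.762, 0.158, 0.009], [1, -0.283, 0.762, 0.158, 0.009], [1, -0.282, 0.762, 0.158, 0.009]]
```

```bash
python3 - <<'E'
from h import *
im=snap('wrist','w0.png',(120,240,440,480),2)
for t in('carrier','handle','stud','lip','skirt'): spot('wrist',t,3)
for s in imaging.silhouettes('wrist','handle')[:2]:
    ys,xs=np.nonzero(s['mask']);r=cv2.minAreaRect(np.c_[xs,ys].astype(np.float32));print(round(s['score'],2),len(xs),r)
    P=unproj('wrist',np.c_[xs,ys],150)[:,:2];r=cv2.minAreaRect(P.astype(np.float32));print(r)
E
```

```text
wrist carrier 0.94 [514.5 228.  112.2] [276. 329.]
wrist carrier 0.72 [295.9 577.   29.1] [578. 166.]
wrist handle 0.82 [516.2 225.8 134.9] [270. 343.]
wrist handle 0.61 [300.3 577.5  52.5] [590. 172.]
wrist stud 0.93 [297.  532.9  50.8] [554. 166.]
wrist stud 0.92 [481.7 253.8 135.2] [298. 318.]
wrist lip 0.63 [592.4 232.5 133.1] [268. 402.]
0.97 5928 ((274.3451232910156, 333.3273620605469), (103.73482513427734, 108.95967864990234), 10.060689926147461)
((495.1930847167969, 234.626953125), (105.10404968261719, 123.94158935546875), 83.8629379272461)
```

View pics/w0.png

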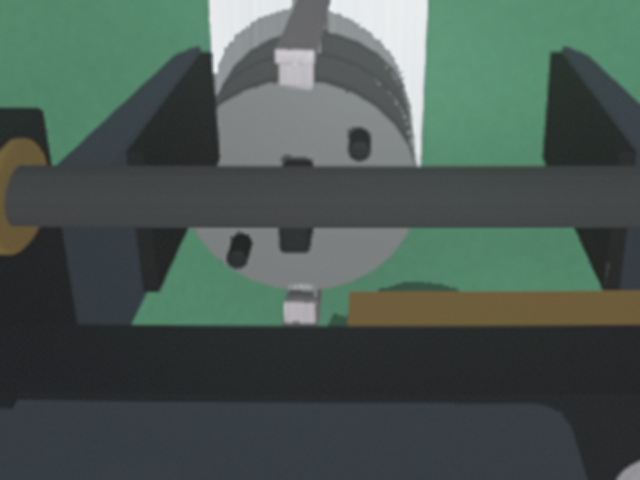

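The crop shows the grey deck under both lips, with a black handle at px (268,342) and studs at (299,308) and (240,361). That is the right carrier. Next I'll work out the axis and yaw from these points.

```bash
python3 - <<'E'
from h import *
S=unproj('wrist',[(299.5,306),(240.5,360)],138);L=unproj('wrist',[(267.5,274),(271,391)],131)
for A in(S,L): print(A[:,:2].round(1),A.mean(0).round(1),np.degrees(np.arctan2(*(A[1]-A[0])[1::-1])).round(1))
plan([515,225.5,200],97)
E
```

```text
[[464.7 255.8]
 [535.8 200.3]] [500.3 228.1 138. ] -38.0
[[436.9 220. ]
 [577.5 236. ]] [507.2 228.  131. ] 6.5
t 2.22 p [386.3 256.4 254.3] xaxis deg 97.05 z [-0.003 -0.    -1.   ] F [-0.2 -0.6 -0.6] T [0.05 0.06 0.02] op 90.8 j6 -1.13
4 [[1, -0.29, 0.774, 0.339, 0.002], [1, -0.29, 0.774, 0.339, 0.002], [1, -0.29, 0.775, 0.339, 0.002], [1, -0.29, 0.775, 0.339, 0.002]]
```

Request:
move_arm(motion=[[1, -0.29, 0.77, 0.3, 0], [1, -0.29, 0.77, 0.3, 0], [1, -0.29, 0.77, 0.3, 0], [1, -0.29, 0.77, 0.3, 0], [1, 0, 0, 0, 0]])

```text
time_s: 2.63
ee_pos: [514.8, 233.5, 203.2]
ee_rot: [0.656, 0.754, -0.0, -0.002]
force: [-0.1, -0.5, 0.6]
opening: 91.1
```

```bash
python3 - <<'E'
from h import *
spot('top','handle');spot('side','handle')
spot('wrist','dock_top')
plan([515,225.5,128],96.7)
E
```

```text
top handle 0.96 [296.5 578.3  50.3] [169. 322.]
top handle 0.84 [515.5 222.  133.6] [295. 239.]
top handle 0.77 [544.5 606.   48.2] [159. 234.]
top handle 0.59 [727.4 327.3  54.8] [258. 167.]
side handle 0.91 [296.5 576.6  51.8] [161. 224.]
side handle 0.79 [512.3 227.1 137.4] [301. 219.]
side handle 0.73 [591.9 236.9 131.8] [325. 209.]
side handle 0.66 [549.9 606.   47.9] [237. 193.]
wrist dock_top 0.29 [480.2 253.4 137.3] [338. 213.]
t 2.78 p [510.7 234.6 206.2] xaxis deg 98.04 z [-0.004  0.004 -1.   ] F [-1.2 -0.9  0.3] T [ 0.02 -0.03 -0.03] op 91.4 j6 -1.31
3 [[1, -0.08, 0.025, 0.652, 0.075], [1, -0.08, 0.025, 0.652, 0.075], [1, -0.08, 0.026, 0.652, 0.075]]
```

Request:
move_arm(motion=[[1, -0.08, 0.06, 0.6, 0.1], [1, -0.08, 0.04, 0.6, 0.1], [1, -0.06, 0, 0.4, 0], [1, 0, 0, 0.2, 0], [1, 0, 0, 0, 0]], newtons=15)

```text
time_s: 3.2
ee_pos: [511.3, 233.1, 137.3]
ee_rot: [0.66, 0.751, 0.004, -0.002]
force: [-0.2, -0.3, 0.8]
opening: 91.3
```

```bash
python3 - <<'E'
from h import *
st();snap('wrist','w1.png',(120,200,440,440),2)
plan([515,225.5,128],96.7)
print(proj('wrist',[[515,225.5,150],[515+20*np.cos(.115),225.5+20*np.sin(.115),150]]))
E
```

```text
t 3.2 p [511.3 233.1 137.3] xaxis deg 97.33 z [ 0.003  0.009 -1.   ] F [-0.2 -0.3  0.8] T [ 0.05  0.03 -0.04] op 91.3 j6 -1.3
t 3.25 p [511.7 233.3 138.2] xaxis deg 97.33 z [ 0.004  0.01  -1.   ] F [ 0.2  0.6 -0.9] T [ 0.04  0.06 -0.01] op 91.1 j6 -1.3
1 [[1, -0.205, 0.058, 0.255, 0.106]]
[[295.30402963 289.60719963]
 [295.3422661  320.06488843]]
```

View pics/w1.png

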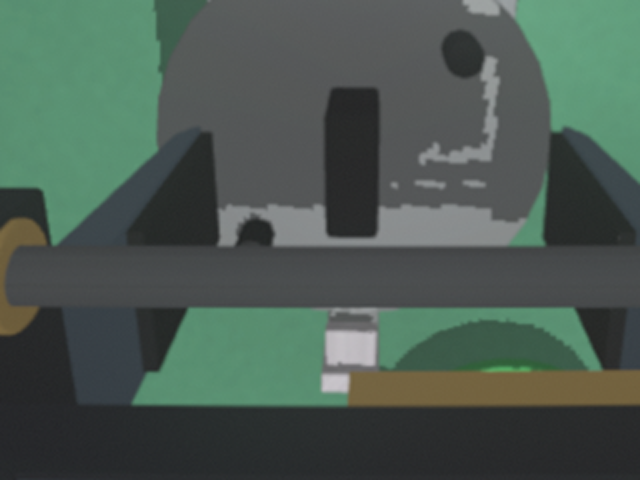

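The handle's far end is at px (297,318), about 1 mm from where I predicted it, and it lies along the tool's y. Now I'll align and grip.

Request:
move_arm(motion=[[1, -0.21, 0.04, 0.1, 0.1], [1, 0, 0, 0.12, 0], [1, 0, 0, 0, 0]])

```text
time_s: 3.5
ee_pos: [515.3, 226.6, 132.5]
ee_rot: [0.664, 0.748, 0.008, -0.0]
force: [0.6, -0.1, -0.0]
opening: 91.3
```

```bash
python3 - <<'E'
from h import *
plan([514.5,225,128],96.7)
E
```

```text
t 3.5 p [515.3 226.6 132.5] xaxis deg 96.82 z [ 0.01   0.012 -1.   ] F [ 0.6 -0.1 -0. ] T [-0.   -0.    0.04] op 91.3 j6 -1.3
1 [[1, -0.037, -0.025, 0.112, 0.02]]
```

Request:
move_arm(motion=[[1, -0.04, -0.02, 0.11, 0], [0, 0, 0, 0, 0], [-1, 0, 0, 0, 0], [-1, 0, 0, 0, 0], [-1, 0, 0, 0, 0], [-1, 0, 0, 0, 0], [-1, 0, 0, 0, 0], [-1, 0, 0, 0, 0]], newtons=12)

```text
time_s: 4.17
ee_pos: [516.2, 225.0, 129.6]
ee_rot: [0.664, 0.748, 0.01, 0.0]
force: [0.4, 0.4, -0.2]
opening: 47.5
```

Request:
move_arm(motion=[[-1, 0, 0, 0, 0], [-1, 0, 0, 0, 0], [-1, 0, 0, 0, 0], [-1, 0, 0, 0, 0]])

```text
time_s: 4.5
ee_pos: [516.2, 225.1, 129.6]
ee_rot: [0.664, 0.748, 0.01, 0.0]
force: [-1.5, -0.6, 0.1]
opening: 20.5
```

```bash
python3 - <<'E'
from h import *
st()
E
```

```text
t 4.5 p [516.2 225.1 129.6] xaxis deg 96.77 z [ 0.014  0.014 -1.   ] F [-1.5 -0.6  0.1] T [0.06 0.01 0.01] op 20.5 j6 -1.31
```

Request:
move_arm(motion=[[-1, 0, 0, 0, 0], [-1, 0, 0, 0, 0], [-1, 0, 0, 0, 0], [-1, 0, 0, 0, 0]], newtons=20)

```text
time_s: 4.83
ee_pos: [516.2, 225.1, 129.6]
ee_rot: [0.664, 0.748, 0.01, 0.0]
force: [1.5, 0.3, -0.3]
opening: 0.6
```

Request:
move_arm(motion=[[-1, 0, 0, 0, 0.5], [-1, 0, 0, 0, 0.7]])

```text
time_s: 5.0
ee_pos: [516.2, 225.1, 129.6]
ee_rot: [0.711, 0.703, 0.01, -0.0]
force: [-0.2, -0.7, -0.2]
opening: 0.4
```

```bash
python3 - <<'E'
from h import *
st()
E
```

```text
t 5.0 p [516.2 225.1 129.6] xaxis deg 89.36 z [ 0.014  0.014 -1.   ] F [-0.2 -0.7 -0.2] T [-0.    0.04 -0.  ] op 0.4 j6 -1.18
```

```bash
python3 - <<'E'
from h import *
a=snap('wrist','t.png');b=imaging.get_image('side');c=imaging.get_image('top')
b=cv2.resize(b[160:310,230:400],(400,353),interpolation=cv2.INTER_CUBIC); c=cv2.resize(c[190:290,240:350],(388,353),interpolation=cv2.INTER_CUBIC)
a=cv2.resize(a[200:440,120:440],(471,353)); 
out=np.vstack([np.hstack([b,c]),np.hstack([a,np.zeros((353,788-471,3),np.uint8)])])
cv2.imwrite('pics/m1.png',cv2.resize(out,None,fx=.84,fy=.84))
spot('wrist','handle');spot('side','carrier');spot('top','carrier')
E
```

```text
wrist handle 0.78 [515.6 227.6 136.4] [314. 282.]
wrist handle 0.16 [514.9 228.6 112.6] [314. 266.]
side carrier 0.78 [517.5 223.1 114.6] [304. 228.]
side carrier 0.76 [549.1 606.5  27.4] [237. 199.]
side carrier 0.68 [294.1 578.6  29.4] [162. 231.]
side carrier 0.65 [603.2 -12.7   1.3] [398. 299.]
top carrier 0.84 [514.4 221.5 115.4] [295. 240.]
top carrier 0.76 [728.3 331.1  27.3] [257. 169.]
top carrier 0.69 [544.5 603.5  30.5] [162. 234.]
top carrier 0.69 [296.1 581.2  28.5] [170. 322.]
```

View pics/m1.png

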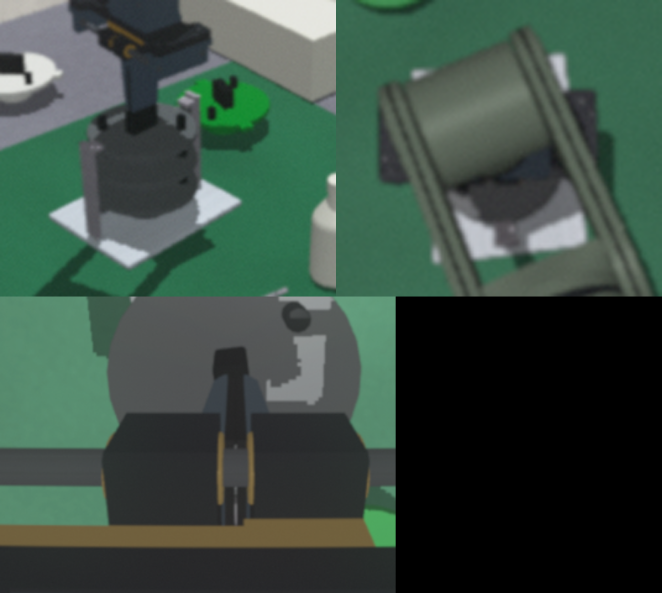

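```bash
python3 - <<'E'
from h import *
s=st(); p=np.array(s['ee_pos'])
for n in('wrist','side'):
    print(n,proj(n,[p,p+[0,0,20],[515,225,150],[495,222.7,150],[535,227.3,150],[495,222.7,122]]).round(1).tolist())
b=imaging.get_image('side');cv2.imwrite('pics/m2.png',cv2.resize(b[150:240,260:350],(600,600),interpolation=cv2.INTER_CUBIC))
E
```

```text
t 5.3 p [516.2 225.1 129.6] xaxis deg 89.6 z [ 0.014  0.014 -1.   ] F [-0.2  0.4  0.4] T [-0.01  0.05  0.  ] op 0.5 j6 -1.18
wrist [[309.2, 278.2], [309.7, 292.3], [309.5, 290.7], [304.9, 256.9], [313.8, 322.3], [304.9, 241.8]]
side [[302.8, 221.9], [302.5, 214.5], [302.1, 214.5], [295.7, 217.6], [308.4, 211.5], [296.2, 228.1]]
```

View pics/m2.png

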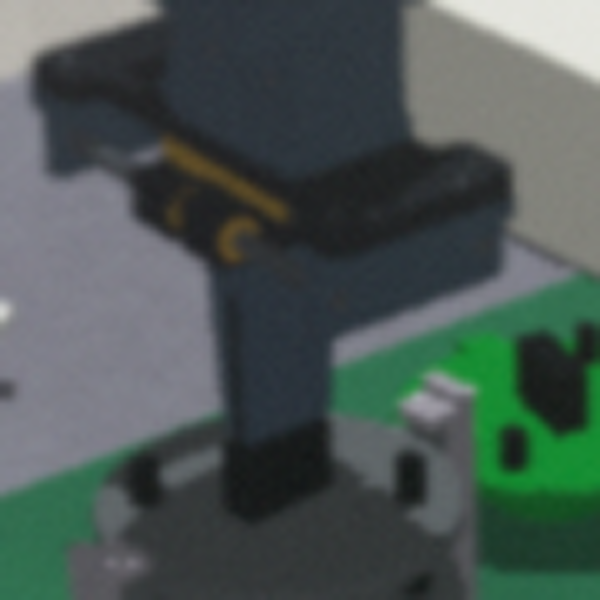

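The fingers shut at 0.4 mm without holding anything. In the side picture their ends sit on top of the handle, at about (290,445) in the crop. So the real finger ends are about 20 mm higher above the deck than the TCP reading suggests. I'll open, turn back and go lower, watching the force.

Request:
move_arm(motion=[[0, 0, 0, -0.1, -0.6], [0, 0, 0, 0, -0.6], [0, 0, 0, 0, 0], [0, 0, 0, 0, 0], [0, 0, 0, 0, 0], [0, 0, 0, 0, 0], [0, 0, 0, 0, 0]])

```text
time_s: 5.93
ee_pos: [516.0, 225.0, 133.5]
ee_rot: [0.663, 0.749, 0.009, 0.0]
force: [0.1, -0.2, 0.2]
opening: 44.0
```

Request:
move_arm(motion=[[0, 0, 0, 0.15, 0], [0, 0, 0, 0.15, 0], [0, 0, 0, 0.1, 0], [0, 0, 0, 0, 0]])

```text
time_s: 6.27
ee_pos: [516.0, 225.1, 115.7]
ee_rot: [0.663, 0.749, 0.009, 0.0]
force: [-0.9, 0.2, 0.5]
opening: 45.6
```

```bash
python3 - <<'E'
from h import *
st()
a=snap('wrist','t.png',(200,200,440,400),3.2)
E
```

```text
t 6.27 p [516.  225.1 115.7] xaxis deg 96.96 z [ 0.013  0.014 -1.   ] F [-0.9  0.2  0.5] T [0.05 0.09 0.  ] op 45.6 j6 -1.31
```

View pics/t.png

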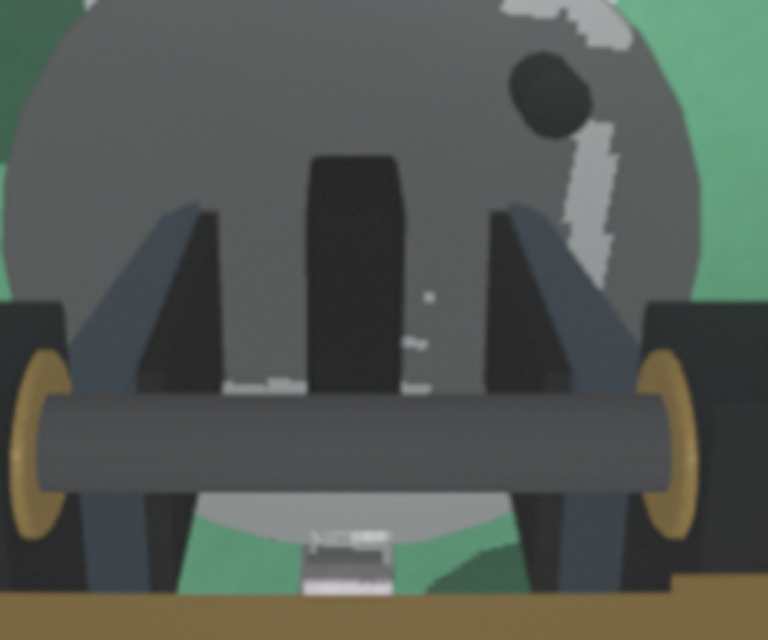

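Request:
move_arm(motion=[[0, 0, 0, 0.15, 0], [-1, 0, 0, 0, 0], [-1, 0, 0, 0, 0], [-1, 0, 0, 0, 0], [-1, 0, 0, 0, 0], [-1, 0, 0, 0, 0], [-1, 0, 0, 0, 0], [-1, 0, 0, 0, 0]], newtons=25)

```text
time_s: 6.98
ee_pos: [516.4, 225.3, 109.3]
ee_rot: [0.663, 0.749, 0.009, 0.0]
force: [0.1, -1.1, -1.5]
opening: 16.0
```

```bash
python3 - <<'E'
from h import *
st()
E
```

```text
t 6.98 p [516.4 225.3 109.3] xaxis deg 96.95 z [ 0.013  0.014 -1.   ] F [ 0.1 -1.1 -1.5] T [-0.02  0.04 -0.06] op 16.0 j6 -1.31
```

Holding at 16.0 mm opening. Now the twist.

Request:
move_arm(motion=[[-1, 0, 0, 0, 0.5], [-1, 0, 0, 0, 1], [-1, 0, 0, 0, 1], [-1, 0, 0, 0, 1], [-1, 0, 0, 0, 1], [-1, 0, 0, 0, 1], [-1, 0, 0, 0, 0.7], [-1, 0, 0, 0, 0]])

```text
time_s: 7.65
ee_pos: [518.4, 224.9, 109.5]
ee_rot: [0.875, 0.485, 0.011, -0.001]
force: [-0.4, -0.3, 0.3]
opening: 15.5
```

```bash
python3 - <<'E'
from h import *
st()
E
```

```text
t 7.65 p [518.4 224.9 109.5] xaxis deg 58.0 z [ 0.018  0.013 -1.   ] F [-0.4 -0.3  0.3] T [-0.    0.09 -0.01] op 15.5 j6 -0.63
```

Request:
move_arm(motion=[[-1, 0, 0, -0.1, 0], [-1, 0, 0, -0.15, 0], [-1, 0, 0, -0.2, 0], [-1, 0, 0, 0, 0]])

```text
time_s: 7.98
ee_pos: [516.9, 224.1, 127.2]
ee_rot: [0.873, 0.487, 0.009, -0.001]
force: [-0.8, 0.2, -3.6]
opening: 15.7
```

```bash
python3 - <<'E'
from h import *
st()
imaging.get_image('side');spot('side','carrier',1);spot('side','handle',1)
E
```

```text
t 7.98 p [516.9 224.1 127.2] xaxis deg 58.32 z [ 0.014  0.011 -1.   ] F [-0.8  0.2 -3.6] T [-0.    0.1   0.04] op 15.7 j6 -0.64
side carrier 0.76 [293.6 576.8  30.8] [162. 231.]
side handle 0.67 [552.4 604.2  47.2] [238. 193.]
```

Free: the load reads about 3.6 N, the carrier's weight. Next I'll lift clear and view the dock.

Request:
move_arm(motion=[[-1, 0, 0, -0.3, 0], [-1, 0, 0, -0.4, 0], [-1, 0, 0, -0.5, 0], [-1, 0, 0, -0.5, 0], [-1, 0, 0, -0.5, 0], [-1, 0, 0, -0.5, 0], [-1, 0, 0, -0.2, 0]])

```text
time_s: 8.72
ee_pos: [510.7, 221.2, 240.7]
ee_rot: [0.873, 0.488, 0.001, -0.003]
force: [0.1, 0.3, -3.7]
opening: 15.6
```

```bash
python3 - <<'E'
from h import *
a=imaging.get_image('top')
for t in('dock','dock_top','latch_peg','latch_pivot'): spot('top',t,2)
b=imaging.get_image('side')
for t in('dock_top','latch_peg','latch_pivot','carrier'): spot('side',t,2)
# rectified view of head top plane z=50
def rect(n,im,c,z,half=80,s=4):
    g=np.arange(-half,half,1/s); X,Y=np.meshgrid(c[0]+g,c[1]-g)  # image right=+x, up=+y
    P=np.c_[X.ravel(),Y.ravel(),np.full(X.size,z)]; m=proj(n,P).astype(np.float32).reshape(*X.shape,2)
    return cv2.remap(im,m[...,0],m[...,1],cv2.INTER_CUBIC)
c=(507.5,-235)
r=[rect('top',a,c,50),rect('side',b,c,50)]
r=[cv2.resize(x,(390,390)) for x in r]
for x in r: cv2.circle(x,(195,195),int(64*390/160),(0,0,255),1)
cv2.imwrite('pics/dock.png',np.hstack(r)); plan([507,-235,240],58)
E
```

```text
top dock 0.6 [ 5.059e+02 -2.334e+02  5.000e-01] [453. 243.]
top dock_top 0.9 [ 506.  -235.4   50.4] [458. 242.]
top dock_top 0.66 [ 585.2 -296.6  108.6] [485. 211.]
top latch_peg 0.48 [ 584.9 -301.8  108.3] [486. 211.]
top latch_pivot 0.6 [ 616.7 -257.6   62.8] [465. 202.]
top latch_pivot 0.18 [610.3 -17.1   1.6] [378. 209.]
side dock_top 0.86 [ 506.5 -234.4   50.5] [445. 353.]
side latch_peg 0.8 [ 589.9 -289.8  108.5] [500. 326.]
side latch_pivot 0.89 [ 611.6 -257.    65.9] [490. 329.]
side carrier 0.71 [725.8 330.5  30.7] [343. 214.]
side carrier 0.71 [546.  603.4  29.4] [237. 199.]
t 9.22 p [509.5 220.6 237.2] xaxis deg 58.41 z [-0.007  0.003 -1.   ] F [-0.4  0.4 -3.1] T [-0.01 -0.02 -0.04] op 16.0 j6 -0.64
13 [[1, -0.749, 0.455, -0.005, 0.005], [1, -0.749, 0.455, -0.005, 0.005], [1, -0.748, 0.456, -0.005, 0.005], [1, -0.748, 0.456, -0.005, 0.005], [1, -0.748, 0.457, -0.005, 0.005], [1, -0.748, 0.457, -0.005, 0.005], [1, -0.747, 0.457, -0.005, 0.005], [1, -0.747, 0.458, -0.005, 0.005], [1, -0.747, 0.458, -0.005, 0.005], [1, -0.747, 0.459, -0.005, 0.005], [1, -0.746, 0.459, -0.005, 0.005], [1, -0.746, 0.46, -0.005, 0.005], [1, -0.746, 0.46, -0.005, 0.005]]
```

View pics/dock.png

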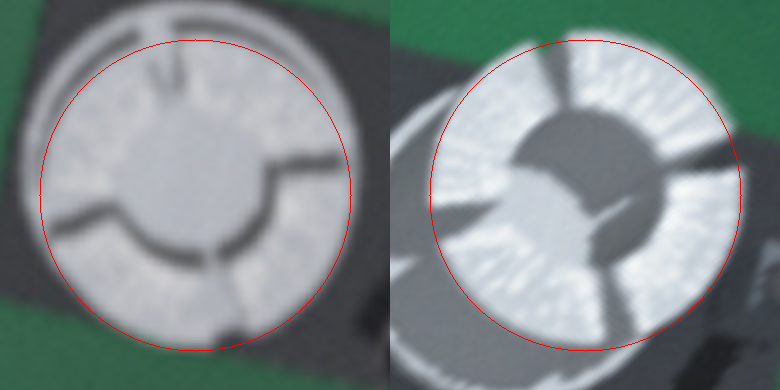

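The rectified views put the slots about 13.3° from world +x, with the dock axis near (507.5,-234). I'll carry it over with the keys about 15° short of the slots.

```bash
python3 - <<'E'
from h import *
plan([507.5,-234,190],28,n=14,g=-1)
E
```

```text
t 9.22 p [509.5 220.6 237.2] xaxis deg 58.41 z [-0.007  0.003 -1.   ] F [-0.4  0.4 -3.1] T [-0.01 -0.02 -0.04] op 16.0 j6 -0.64
14 [[-1, -0.693, 0.422, 0.084, 0.362], [-1, -0.677, 0.448, 0.084, 0.362], [-1, -0.659, 0.474, 0.084, 0.362], [-1, -0.641, 0.498, 0.084, 0.362], [-1, -0.622, 0.522, 0.084, 0.362], [-1, -0.601, 0.545, 0.084, 0.362], [-1, -0.58, 0.568, 0.084, 0.362], [-1, -0.558, 0.589, 0.084, 0.362], [-1, -0.536, 0.61, 0.084, 0.362], [-1, -0.512, 0.63, 0.084, 0.362], [-1, -0.488, 0.649, 0.084, 0.362], [-1, -0.463, 0.667, 0.084, 0.362], [-1, -0.437, 0.684, 0.084, 0.362], [-1, -0.411, 0.7, 0.084, 0.362]]
```

Request:
move_arm(motion=[[-1, -0.35, 0.21, 0, 0.2], [-1, -0.68, 0.43, 0, 0.36], [-1, -0.67, 0.46, 0, 0.36], [-1, -0.65, 0.49, 0, 0.36], [-1, -0.63, 0.51, 0, 0.36], [-1, -0.61, 0.54, 0, 0.36], [-1, -0.59, 0.56, 0, 0.36], [-1, -0.57, 0.58, 0, 0.36]])

```text
time_s: 9.88
ee_pos: [507.5, -25.4, 232.5]
ee_rot: [0.933, 0.359, -0.003, -0.005]
force: [0.3, -0.6, -3.5]
opening: 15.8
```

```bash
python3 - <<'E'
from h import *
plan([507.5,-234,190],28,g=-1)
E
```

```text
t 9.88 p [507.5 -25.4 232.5] xaxis deg 42.03 z [-0.01   0.006 -1.   ] F [ 0.3 -0.6 -3.5] T [-0.02 -0.06 -0.01] op 15.8 j6 -0.81
6 [[-1, -0.582, 0.646, 0.177, 0.39], [-1, -0.555, 0.669, 0.177, 0.39], [-1, -0.527, 0.691, 0.177, 0.39], [-1, -0.499, 0.712, 0.177, 0.39], [-1, -0.469, 0.732, 0.177, 0.39], [-1, -0.439, 0.75, 0.177, 0.39]]
```

Request:
move_arm(motion=[[-1, -0.57, 0.64, 0, 0.39], [-1, -0.55, 0.66, 0.1, 0.39], [-1, -0.53, 0.69, 0.2, 0.39], [-1, -0.48, 0.7, 0.3, 0.39], [-1, -0.4, 0.6, 0.3, 0.39], [-1, -0.15, 0.25, 0.1, 0.3], [-1, 0, 0, 0, 0], [-1, 0, 0, 0, 0]])

```text
time_s: 10.55
ee_pos: [504.4, -218.4, 188.5]
ee_rot: [0.972, 0.236, -0.003, -0.003]
force: [0.6, 0.3, -2.9]
opening: 15.8
```

```bash
python3 - <<'E'
from h import *
st()
for n in('top','side','wrist'):
    imaging.get_image(n)
    for t in('carrier','handle','skirt','dock_top'): spot(n,t,1)
plan([507.5,-234,150],28,g=-1)
E
```

```text
t 10.55 p [ 504.4 -218.4  188.5] xaxis deg 27.33 z [-0.008  0.005 -1.   ] F [ 0.6  0.3 -2.9] T [-0.1   0.01  0.01] op 15.8 j6 -0.91
top carrier 0.81 [ 502.4 -217.7  195.9] [466. 239.]
top handle 0.77 [ 502.5 -217.   214.9] [467. 239.]
side carrier 0.97 [ 504.7 -214.9  200.2] [444. 285.]
side handle 0.77 [ 500.2 -219.   215.6] [445. 280.]
side skirt 0.97 [723.3 327.8  -1.9] [343. 225.]
side dock_top 0.96 [ 505.5 -234.7   49.5] [444. 354.]
wrist carrier 0.61 [ 502.7 -212.4  192.5] [311. 272.]
wrist handle 0.62 [ 505.6 -215.6  213.2] [314. 292.]
t 11.3 p [ 504.8 -218.2  189. ] xaxis deg 27.4 z [-0.007  0.004 -1.   ] F [-0.2  0.2 -3.3] T [-0.09 -0.01 -0.01] op 15.8 j6 -0.91
2 [[-1, -0.06, 0.191, 0.488, -0.05], [-1, -0.061, 0.19, 0.488, -0.05]]
```

Request:
move_arm(motion=[[-1, -0.08, 0.2, 0.6, 0], [-1, -0.08, 0.2, 0.6, 0], [-1, 0, 0.05, 0.6, 0], [-1, 0, 0, 0.3, 0], [-1, 0, 0, 0, 0], [-1, 0, 0, 0, 0]])

```text
time_s: 11.8
ee_pos: [508.9, -238.7, 104.0]
ee_rot: [0.972, 0.237, -0.001, -0.001]
force: [0.9, 1.1, -2.2]
opening: 16.3
```

```bash
python3 - <<'E'
from h import *
st()
for n in('top','side','wrist'):
    imaging.get_image(n)
    for t in('carrier','handle','dock_top'): spot(n,t,1)
b=imaging.get_image('side');cv2.imwrite('pics/s3.png',cv2.resize(b[270:410,370:530],(640,560),interpolation=cv2.INTER_CUBIC))
plan([508.3,-236,85],28,g=-1)
E
```

```text
t 11.8 p [ 508.9 -238.7  104. ] xaxis deg 27.4 z [-0.002  0.001 -1.   ] F [ 0.9  1.1 -2.2] T [-0.    0.03  0.01] op 16.3 j6 -0.94
top carrier 0.97 [544.7 603.4  26.6] [162. 234.]
top handle 0.96 [295.  575.8  49.2] [170. 323.]
side carrier 0.87 [550.5 603.6  31.9] [238. 198.]
side handle 0.74 [ 506.6 -240.4  131. ] [452. 322.]
side dock_top 0.83 [ 504.3 -235.1   46.7] [444. 355.]
wrist carrier 0.91 [ 508.1 -233.9  107.9] [312. 273.]
wrist handle 0.75 [ 510.6 -235.9  129.9] [315. 293.]
t 12.45 p [ 509.2 -238.7  104.5] xaxis deg 27.41 z [-0.     0.001 -1.   ] F [ 0.7  1.1 -3.4] T [-0.08  0.03 -0.02] op 15.4 j6 -0.94
1 [[-1, 0.011, -0.071, 0.488, -0.098]]
```

View pics/s3.png

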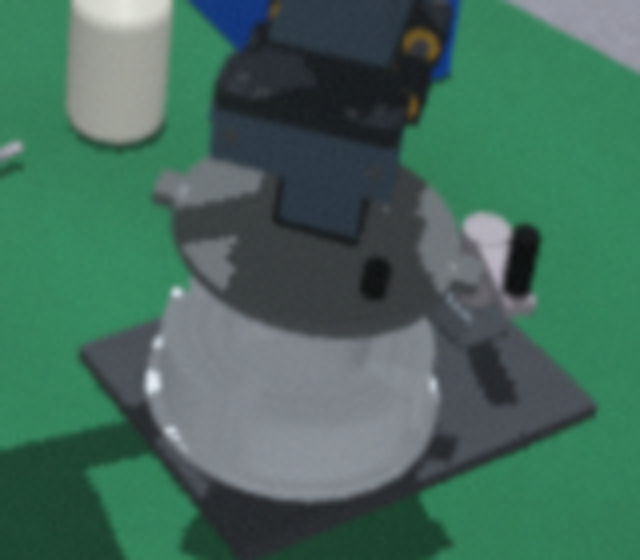

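```bash
python3 - <<'E'
from h import *
t=np.linspace(0,2*np.pi,200)
def ext(c,r,z):
    q=proj('side',np.c_[c[0]+r*np.cos(t),c[1]+r*np.sin(t),np.full(200,z)]); return q.min(0).round(1),q.max(0).round(1)
for zo in (108.7,110.7): print(ext((508,-237),66,zo+8),ext((508,-237),66,zo))
print(ext((507,-234.5),64,50)); print(proj('side',[[507,-234.5,50],[508,-237,109]]).round(1))
# slope px/mm
print((proj('side',[[518,-237,109]])-proj('side',[[508,-237,109]])).round(2),(proj('side',[[508,-227,109]])-proj('side',[[508,-237,109]])).round(2))
E
```

```text
(array([413.7, 304.3]), array([486.7, 352. ])) (array([413.4, 307.6]), array([486.1, 355.4]))
(array([413.8, 303.5]), array([486.9, 351.2])) (array([413.5, 306.7]), array([486.3, 354.6]))
(array([410.9, 331. ]), array([479.1, 378.1]))
[[444.9 353.4]
 [449.7 330.1]]
[[ 3.62 -2.34]] [[-4.11 -2.74]]
```

Request:
move_arm(motion=[[-1, 0.03, -0.1, 0.2, 0], [-1, 0, 0, 0.25, 0], [-1, 0, 0, 0.2, 0], [-1, 0, 0, 0.15, 0], [-1, 0, 0, 0, 0]])

```text
time_s: 12.87
ee_pos: [507.9, -233.7, 68.7]
ee_rot: [0.972, 0.237, -0.0, -0.001]
force: [-0.5, -0.1, -3.4]
opening: 16.0
```

```bash
python3 - <<'E'
from h import *
plan([508.5,-234.7,65],28,g=-1)
E
```

```text
t 12.87 p [ 507.9 -233.7   68.7] xaxis deg 27.42 z [-0.001  0.001 -1.   ] F [-0.5 -0.1 -3.4] T [-0.05  0.06  0.01] op 16.0 j6 -0.93
1 [[-1, 0.003, 0.029, 0.094, -0.097]]
```

Request:
move_arm(motion=[[-1, 0, 0.02, 0.08, 0], [-1, 0, 0, 0.06, 0], [-1, 0, 0, 0, 0]])

```text
time_s: 13.12
ee_pos: [507.9, -234.4, 61.4]
ee_rot: [0.972, 0.237, -0.001, -0.001]
force: [0.7, -1.0, -4.6]
opening: 15.9
```

```bash
python3 - <<'E'
from h import *
st()
E
```

```text
t 13.12 p [ 507.9 -234.4   61.4] xaxis deg 27.42 z [-0.003  0.002 -1.   ] F [ 0.7 -1.  -4.6] T [-0.06 -0.02 -0.01] op 15.9 j6 -0.93
```

Request:
move_arm(motion=[[-1, 0, 0, 0.05, 0], [-1, 0, 0, 0.04, 0], [-1, 0, 0, 0, 0]])

```text
time_s: 13.37
ee_pos: [509.1, -235.2, 58.8]
ee_rot: [0.972, 0.237, -0.0, -0.0]
force: [0.3, -0.2, -3.1]
opening: 15.8
```

```bash
python3 - <<'E'
from h import *
st()
E
```

```text
t 13.37 p [ 509.1 -235.2   58.8] xaxis deg 27.42 z [-0.  0. -1.] F [ 0.3 -0.2 -3.1] T [-0.09  0.01 -0.04] op 15.8 j6 -0.93
```

Request:
move_arm(motion=[[-1, 0, 0, 0.04, 0], [-1, 0, 0, 0.03, 0], [-1, 0, 0, 0, 0]])

```text
time_s: 13.62
ee_pos: [510.2, -235.7, 57.7]
ee_rot: [0.972, 0.237, 0.001, 0.001]
force: [0.2, -0.3, -2.7]
opening: 15.7
```

```bash
python3 - <<'E'
from h import *
st()
E
```

```text
t 13.62 p [ 510.2 -235.7   57.7] xaxis deg 27.42 z [ 0.003 -0.001 -1.   ] F [ 0.2 -0.3 -2.7] T [-0.07 -0.05 -0.01] op 15.7 j6 -0.93
```

Request:
move_arm(motion=[[-1, 0, 0, 0.04, 0], [-1, 0, 0, 0, 0], [-1, 0, 0, 0, 0]])

```text
time_s: 13.87
ee_pos: [510.8, -236.0, 57.5]
ee_rot: [0.972, 0.237, 0.002, 0.002]
force: [0.3, 0.2, -2.1]
opening: 15.6
```

```bash
python3 - <<'E'
from h import *
st()
E
```

```text
t 13.87 p [ 510.8 -236.    57.5] xaxis deg 27.42 z [ 0.005 -0.002 -1.   ] F [ 0.3  0.2 -2.1] T [-0.07  0.07 -0.02] op 15.6 j6 -0.93
```

The height stopped at 57.5 mm, which is the 62 mm keys-on-head height, and the load is easing. I'll loosen the grip slightly so the carrier can drop by its own weight, and turn clockwise with the loose fingers.

Request:
move_arm(motion=[[-0.56, 0, 0, 0, 0], [-0.56, 0, 0, 0, 0], [-0.56, 0, 0, 0, 0], [-0.56, 0, 0, 0, 0.5], [-0.56, 0, 0, 0, 0.5], [-0.56, 0, 0, 0, 0.5], [-0.56, 0, 0, 0, 0.5]])

```text
time_s: 14.45
ee_pos: [511.2, -236.6, 57.5]
ee_rot: [0.992, 0.13, 0.002, 0.002]
force: [-0.2, -0.3, 0.0]
opening: 20.1
```

```bash
python3 - <<'E'
from h import *
st()
for n in('side','wrist'):
    imaging.get_image(n)
    for t in('carrier','handle','stud'): spot(n,t,2)
E
```

```text
t 14.45 p [ 511.2 -236.6   57.5] xaxis deg 14.95 z [ 0.005 -0.003 -1.   ] F [-0.2 -0.3  0. ] T [-0.09  0.   -0.03] op 20.1 j6 -0.71
side carrier 0.87 [723.  334.2  30.9] [341. 214.]
side carrier 0.73 [548.3 603.7  30.4] [237. 199.]
side handle 0.84 [547.9 603.5  50.5] [237. 193.]
side handle 0.78 [ 509.4 -234.5   82.9] [448. 340.]
side stud 0.64 [765.8 357.5  50.8] [348. 200.]
side stud 0.64 [542.2 653.5  57.6] [226. 186.]
wrist carrier 0.75 [ 509.4 -232.    46.5] [309. 265.]
wrist handle 0.57 [ 507.6 -233.3   71.9] [306. 282.]
wrist handle 0.31 [ 537.6 -192.    76.2] [380. 230.]
wrist stud 0.62 [ 537.4 -195.6   71.5] [376. 234.]
```

Request:
move_arm(motion=[[-0.56, 0, 0, 0, 0.5], [-0.56, 0, 0, 0, 0.5], [-0.56, 0, 0, 0, 0.4], [-0.56, 0, 0, 0, 0]])

```text
time_s: 15.18
ee_pos: [510.2, -237.0, 57.5]
ee_rot: [0.998, 0.057, 0.002, 0.002]
force: [-0.0, -0.9, -0.1]
opening: 19.9
```

```bash
python3 - <<'E'
from h import *
st()
imaging.get_image('wrist');
for t in('carrier','handle','stud'): spot('wrist',t,2)
b=imaging.get_image('side'); spot('side','handle',2); spot('side','carrier',3)
cv2.imwrite('pics/s4.png',cv2.resize(b[270:410,370:530],(640,560),interpolation=cv2.INTER_CUBIC))
t=np.linspace(0,2*np.pi,200)
for z in(50,62):
    q=proj('side',np.c_[508+66*np.cos(t),-234+66*np.sin(t),np.full(200,z+8)]);print(z,((q.min(0)-[370,270])*4).round(),((q.max(0)-[370,270])*4).round())
E
```

```text
t 15.18 p [ 510.2 -237.    57.5] xaxis deg 6.52 z [ 0.003 -0.004 -1.   ] F [-0.  -0.9 -0.1] T [-0.02  0.14  0.01] op 19.9 j6 -0.57
wrist carrier 0.57 [ 508.7 -232.1   47.6] [309. 266.]
wrist handle 0.75 [ 508.6 -234.1   69.1] [308. 282.]
wrist stud 0.82 [ 538.6 -195.1   73.2] [372. 224.]
side handle 0.85 [723.4 328.8  50.6] [343. 208.]
side handle 0.62 [ 509.5 -233.7   70.1] [447. 345.]
side carrier 0.89 [ 513.6 -235.4   51. ] [448. 352.]
side carrier 0.71 [724.2 330.8  33.7] [342. 213.]
side carrier 0.64 [547.7 604.3  27.8] [237. 200.]
50 [161. 228.] [443. 421.]
62 [163. 209.] [447. 402.]
```

View pics/s4.png

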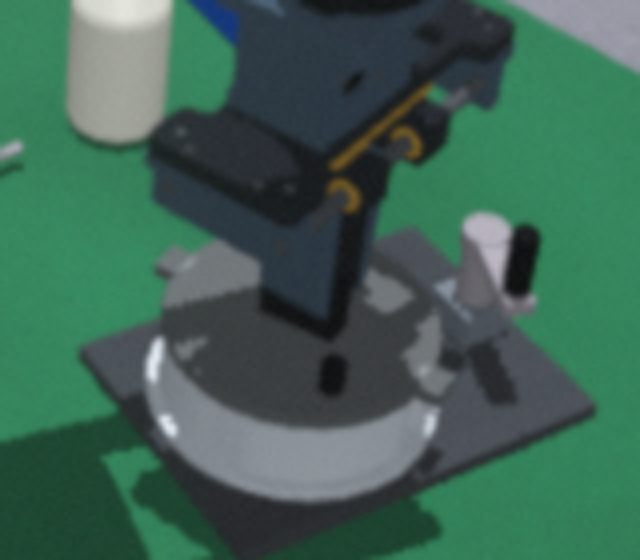

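The side picture shows the deck's lower rim at crop (300,428), matching the fully home prediction of 421 rather than 402 on the keys. Both networks give the handle at about 70 mm, where 72 means home. Letting go and rising.

Request:
move_arm(motion=[[0, 0, 0, 0, -0.5], [0, 0, 0, 0, 0], [0, 0, 0, 0, 0], [0, 0, 0, 0, 0], [0, 0, 0, 0, 0], [0, 0, 0, 0, 0]])

```text
time_s: 16.03
ee_pos: [512.3, -236.6, 57.9]
ee_rot: [0.997, 0.083, 0.004, 0.002]
force: [-0.6, -0.3, 0.0]
opening: 45.4
```

Request:
move_arm(motion=[[0, 0, 0, -0.3, 0], [0, 0, 0, -0.5, 0], [0, 0, 0, -0.7, 0], [0, 0, 0, -0.7, 0], [-1, 0, 0, -0.3, 0], [-1, 0, 0, 0, 0]])

```text
time_s: 16.53
ee_pos: [510.5, -235.3, 160.1]
ee_rot: [0.997, 0.082, 0.002, 0.0]
force: [-0.1, -0.7, 0.7]
opening: 35.1
```

```bash
python3 - <<'E'
from h import *
st()
a=imaging.get_image('wrist')
for t in('carrier','handle','latch_peg','latch_pivot'): spot('wrist',t,2)
imaging.get_image('side')
for t in('carrier','handle','latch_peg','latch_pivot'): spot('side',t,2)
plan([615,-314,135],54,g=-1)
E
```

```text
t 16.53 p [ 510.5 -235.3  160.1] xaxis deg 9.37 z [ 0.003 -0.001 -1.   ] F [-0.1 -0.7  0.7] T [-0.03  0.02  0.03] op 35.1 j6 -0.62
wrist carrier 0.81 [ 509.6 -231.    51.2] [311. 231.]
wrist handle 0.91 [ 511.4 -231.2   69.8] [315. 238.]
wrist latch_peg 0.57 [ 511.2 -233.3   66.8] [314. 240.]
wrist latch_pivot 0.69 [ 612.  -266.8   59.7] [415. 289.]
side carrier 0.86 [ 511.  -234.    55.2] [446. 350.]
side carrier 0.8 [549.1 604.7  29.8] [238. 199.]
side handle 0.93 [550.4 606.2  48.1] [237. 193.]
side handle 0.9 [ 509.4 -234.    70.8] [447. 345.]
side latch_peg 0.88 [ 589.2 -291.3  111. ] [501. 325.]
side latch_pivot 0.83 [ 613.  -255.8   64.4] [490. 329.]
side latch_pivot 0.58 [589.5 238.  131.3] [324. 210.]
t 17.03 p [ 508.7 -234.5  156.4] xaxis deg 9.39 z [-0.003  0.002 -1.   ] F [ 0.  -0.   0.2] T [-0.06 -0.02 -0.02] op 0.5 j6 -0.62
8 [[-1, 0.287, 0.299, 0.067, -0.929], [-1, 0.257, 0.326, 0.067, -0.929], [-1, 0.224, 0.349, 0.067, -0.929], [-1, 0.189, 0.369, 0.067, -0.929], [-1, 0.152, 0.386, 0.067, -0.929], [-1, 0.114, 0.399, 0.067, -0.929], [-1, 0.075, 0.408, 0.067, -0.929], [-1, 0.035, 0.414, 0.067, -0.929]]
```

Request:
move_arm(motion=[[-1, 0.29, 0.3, 0, -0.9], [-1, 0.26, 0.33, 0, -0.93], [-1, 0.23, 0.35, 0, -0.93], [-1, 0.2, 0.37, 0, -0.93], [-1, 0.16, 0.39, 0, -0.93], [-1, 0.12, 0.4, 0, -0.93], [-1, 0.08, 0.41, 0, -0.93], [-1, 0.04, 0.41, 0, -0.93]])

```text
time_s: 17.7
ee_pos: [618.4, -312.7, 152.9]
ee_rot: [0.883, 0.469, -0.003, -0.005]
force: [0.1, -0.1, -0.1]
opening: 0.3
```

Request:
move_arm(motion=[[-1, 0, 0, 0, 0]])

```text
time_s: 17.78
ee_pos: [620.4, -314.3, 151.7]
ee_rot: [0.883, 0.47, -0.003, -0.004]
force: [0.7, 0.5, -0.6]
opening: 0.3
```

```bash
python3 - <<'E'
from h import *
a=snap('wrist','w5.png',(200,130,440,330),2.7)
for t in('latch_peg','latch_pivot','handle'): spot('wrist',t,2)
print(proj('wrist',[[588,-294.5,106],[614,-258.4,72]]).round())
plan([615,-314,110],54,g=-1)
E
```

```text
wrist latch_peg 0.72 [ 590.2 -293.5  106.9] [310. 212.]
wrist latch_pivot 0.83 [ 615.1 -259.3   60.2] [359. 204.]
wrist handle 0.57 [ 507.6 -232.    71.4] [316.  68.]
[[307. 210.]
 [361. 205.]]
t 17.98 p [ 617.6 -312.2  152.6] xaxis deg 55.89 z [-0.011  0.007 -1.   ] F [ 0.2  1.  -0.1] T [-0.04 -0.   -0.02] op 0.7 j6 -1.46
2 [[-1, -0.037, -0.014, 0.532, 0.157], [-1, -0.037, -0.013, 0.532, 0.157]]
```

View pics/w5.png

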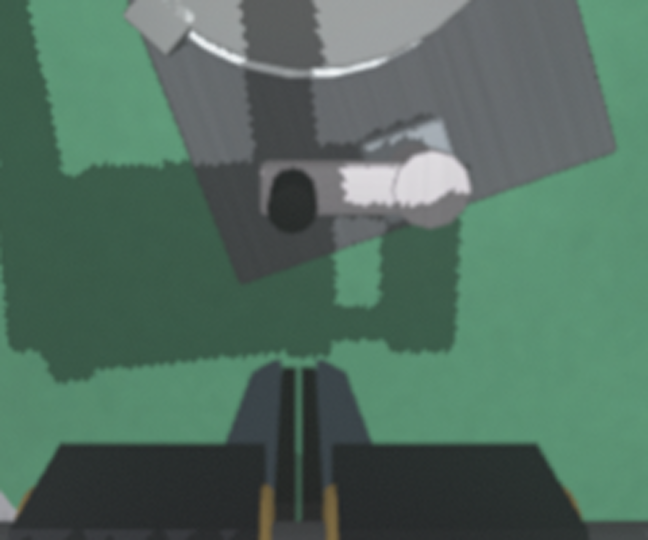

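Peg is at crop (292,195) with the arm level in the picture, and the shut fingers stand straight behind it. Descending behind the peg.

Request:
move_arm(motion=[[-1, -0.03, 0, 0.6, 0.2], [-1, 0, 0, 0.7, 0], [-1, 0, 0, 0.6, 0], [-1, 0, 0, 0.25, 0], [-1, 0, 0, 0, 0]])

```text
time_s: 18.4
ee_pos: [614.3, -310.8, 68.6]
ee_rot: [0.89, 0.457, -0.002, -0.003]
force: [-0.1, -0.0, -0.1]
opening: 0.6
```

```bash
python3 - <<'E'
from h import *
s=st();m=R.from_quat(s['ee_rot']).as_matrix()
for P in([589.5,-293.8,0],[614.3,-258.6,0]): print(((np.array(P)-s['ee_pos'])@m).round(1))
E
```

```text
t 18.4 p [ 614.3 -310.8   68.6] xaxis deg 54.36 z [-0.006  0.004 -1.   ] F [-0.1 -0.  -0.1] T [-0.01 -0.01 -0.01] op 0.6 j6 -1.43
[ -0.7 -29.5  68.8]
[ 42.4 -29.9  68.8]
```

Request:
move_arm(motion=[[-1, 0, -0.08, 0.15, 0], [-1, 0, -0.08, 0, 0], [-1, -0.05, -0.09, 0, 0.8], [-1, -0.05, -0.09, 0, 0.8], [-1, -0.05, -0.09, 0, 0.8], [-1, -0.05, -0.09, 0, 0.8], [-1, 0, 0, 0, 0]])

```text
time_s: 18.98
ee_pos: [596.0, -305.1, 70.9]
ee_rot: [0.956, 0.294, 0.003, 0.004]
force: [0.8, -0.8, -0.5]
opening: 0.4
```

```bash
cat >> h.py <<'E'
def rel():
    s=st();m=R.from_quat(s['ee_rot']).as_matrix()
    print('pivot in tool',((np.array([614.3,-258.6,0])-s['ee_pos'])@m).round(1)[:2])
    imaging.get_image('side')
    for r in imaging.spot_point('side','latch_peg')[:2]:
        d=np.array(r['point'])-[614.3,-258.6,0]; print('peg',round(r['score'],2),np.round(r['point']),'r',np.hypot(d[0],d[1]).round(1),'angle',round(np.degrees(np.arctan2(d[1],d[0]))%360-167,1),'in tool',((np.array(r['point'])-s['ee_pos'])@m).round(1)[:2])
E
python3 - <<'E'
from h import *
rel()
E
```

```text
t 18.98 p [ 596.  -305.1   70.9] xaxis deg 34.23 z [ 0.008 -0.005 -1.   ] F [ 0.8 -0.8 -0.5] T [-0.1  -0.02  0.03] op 0.4 j6 -1.09
pivot in tool [ 41.  -28.8]
peg 0.7 [ 578. -279.  112.] r 42.3 angle 42.5 in tool [ -0.7 -31.3]
peg 0.44 [ 511. -230.   23.] r 107.5 angle -2.3 in tool [ -28.6 -110.4]
```

Request:
move_arm(motion=[[-1, -0.06, -0.1, 0.04, 0.8], [-1, -0.06, -0.1, 0.04, 0.8], [-1, -0.06, -0.1, 0.04, 0.8], [-1, -0.06, -0.1, 0.04, 0.8], [-1, -0.06, -0.1, 0.04, 0.8], [-1, -0.06, -0.1, 0.03, 0.8], [-1, 0, 0, 0, 0]])

```text
time_s: 19.67
ee_pos: [579.3, -293.1, 68.0]
ee_rot: [0.999, 0.045, 0.011, 0.009]
force: [-0.8, 0.3, -1.0]
opening: 0.6
```

```bash
python3 - <<'E'
from h import *
rel()
E
```

```text
t 19.67 p [ 579.3 -293.1   68. ] xaxis deg 5.15 z [ 0.022 -0.017 -1.   ] F [-0.8  0.3 -1. ] T [-0.06  0.04  0.01] op 0.6 j6 -0.57
pivot in tool [ 36.5 -32.6]
peg 0.23 [750. -27.  -2.] r 268.3 angle -107.4 in tool [ 192.4 -250.9]
```

Request:
move_arm(motion=[[-1, -0.04, -0.12, 0.04, 0.8], [-1, -0.04, -0.12, 0.04, 0.8], [-1, -0.04, -0.12, 0.04, 0.8], [-1, 0, -0.1, 0.03, 0.3], [-1, 0, 0, 0, 0]])

```text
time_s: 20.18
ee_pos: [577.2, -278.2, 63.4]
ee_rot: [0.995, -0.094, 0.014, 0.01]
force: [0.3, 0.5, 0.3]
opening: 0.3
```

```bash
python3 - <<'E'
from h import *
rel()
for n in('wrist','top'):
    imaging.get_image(n); spot(n,'latch_peg',2)
E
```

```text
t 20.18 p [ 577.2 -278.2   63.4] xaxis deg -10.81 z [ 0.025 -0.022 -0.999] F [0.3 0.5 0.3] T [-0.09  0.03  0.01] op 0.3 j6 -0.27
pivot in tool [ 30.9 -27.3]
peg 0.7 [ 574. -247.  110.] r 42.1 angle -3.5 in tool [ -7.8 -29.6]
wrist latch_peg 0.75 [ 570.3 -252.7  107.4] [289. 269.]
top latch_peg 0.53 [ 569.3 -253.3  106.6] [469. 217.]
```

Request:
move_arm(motion=[[-1, -0.06, -0.08, 0.02, 0.2], [-1, -0.05, -0.08, 0.02, 0.1], [-1, 0, -0.06, 0, 0]])

```text
time_s: 20.73
ee_pos: [576.7, -277.7, 63.5]
ee_rot: [0.994, -0.11, 0.018, 0.018]
force: [-3.2, -6.0, -3.2]
opening: 0.6
```

```bash
python3 - <<'E'
from h import *
rel()
imaging.get_image('wrist'); spot('wrist','latch_peg',2)
E
```

```text
t 20.73 p [ 576.7 -277.7   63.5] xaxis deg -12.6 z [ 0.032 -0.039 -0.999] F [-3.2 -6.  -3.2] T [-1.22  0.64 -0.02] op 0.6 j6 -0.22
pivot in tool [ 30.  -28.9]
peg 0.49 [ 572. -245.  111.] r 44.3 angle -4.9 in tool [ -9.8 -29.5]
peg 0.35 [ 532. -195.   77.] r 104.0 angle -24.6 in tool [-61.2 -70.4]
wrist latch_peg 0.76 [ 569.5 -248.3  105.4] [286. 263.]
```

The force rose to about 6 N with no further motion, and the peg is at about (571,-247) against a closed position of (573,-249). That is the stop. Backing off.

Request:
move_arm(motion=[[-1, 0, 0.3, 0, 0], [-1, 0, 0.5, 0, 0], [-1, 0, 0.3, -0.5, 0], [-1, 0, 0.3, -0.8, 0], [-1, 0, 0.5, -0.8, 0], [-1, 0, 0.5, -0.8, 0], [-1, -0.5, 0, -0.5, 0], [-1, -0.5, 0, 0, 0]])

```text
time_s: 21.6
ee_pos: [509.9, -363.4, 202.6]
ee_rot: [0.994, -0.111, 0.015, 0.015]
force: [-0.3, 0.2, -0.2]
opening: 0.4
```

```bash
python3 - <<'E'
from h import *
st()
b=imaging.get_image('side')
for t in('latch_peg','latch_pivot','carrier','handle','bottle','driver','bin'): spot('side',t,1)
a=imaging.get_image('top')
for t in('latch_peg','dock_top','handle','bottle','driver','bin'): spot('top',t,1)
x=cv2.resize(b[290:400,385:535],(520,381),interpolation=cv2.INTER_CUBIC)
y=cv2.resize(a[190:280,420:500],(270,304),interpolation=cv2.INTER_CUBIC); y=cv2.copyMakeBorder(y,0,77,0,0,cv2.BORDER_CONSTANT)
cv2.imwrite('pics/end.png',np.hstack([x,y]))
E
```

```text
t 21.6 p [ 509.9 -363.4  202.6] xaxis deg -12.68 z [ 0.026 -0.034 -0.999] F [-0.3  0.2 -0.2] T [-0.06  0.09 -0.02] op 0.4 j6 -0.41
side latch_peg 0.71 [ 574.4 -244.9  109.7] [476. 317.]
side latch_pivot 0.6 [ 612.1 -255.1   63.7] [489. 329.]
side carrier 0.97 [ 511.8 -236.7   52.7] [448. 352.]
side handle 0.94 [724.2 324.3  48.7] [344. 209.]
side bottle 0.89 [602.6  -9.2  -2.5] [396. 299.]
side driver 0.52 [515.9 228.4  -1.7] [304. 267.]
side bin 0.97 [ 7.511e+02 -2.790e+01  6.000e-01] [446. 277.]
top latch_peg 0.75 [ 567.5 -252.   106.4] [468. 218.]
top handle 0.88 [ 511.7 -233.9   72.8] [459. 239.]
top bottle 0.81 [606.4 -15.9  -1.1] [377. 210.]
top driver 0.63 [438.8  -3.5  -1.4] [374. 267.]
top bin 0.72 [750.3 -28.3  -5.2] [380. 162.]
```

View pics/end.png

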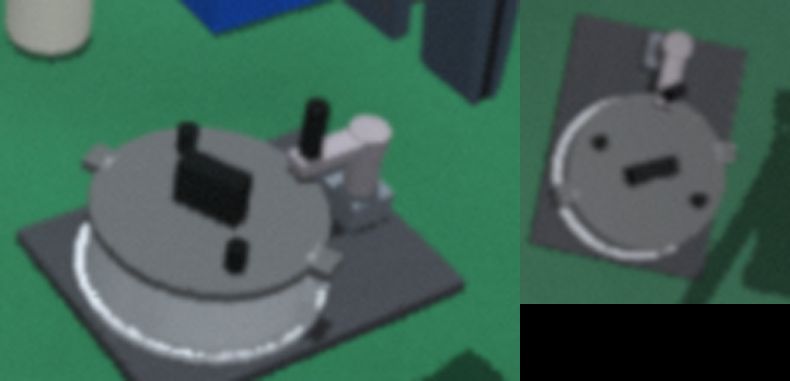

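The end picture shows the carrier flat on the head. The hold-down arm points at the axis with its tip over the rim, at crop (300,163), and the fingers are clear. Handing in.

```bash
python3 -c "
from h import *
st(); print(sign_off())"
```

```text
t 22.35 p [ 508.7 -360.9  197.7] xaxis deg -12.6 z [ 0.018 -0.029 -0.999] F [-0.1  0.6  0. ] T [-0.03  0.13  0.05] op 0.4 j6 -0.4
the job is handed in; nothing more can be done
None
```

The job is done and handed in at 22.4 s. The grey carrier is home on the dock and the hold-down arm is closed over its rim. I twisted the carrier about 39° clear of the catches, lifted it off and set it lightly on its keys. I then turned it clockwise with a loosened grip until it dropped home, let go, and pushed the arm by its peg to the stop.

**Last checks:**
- **Carrier:** the networks put its origin at about 51–55 mm and the handle at about 70–73 mm, which is home (50 and 72) rather than on the keys (62 and 84). The final picture shows it flat on the head.
- **Hold-down arm:** it stopped with about 6 N on the fingers. Its peg averages about (571,-248), against a closed position of (573,-249), and the final picture shows the tip over the rim. Single peg sightings disagreed by a few millimetres (about 5° either way).
- **Bottle, bin and screwdriver:** the bottle and screwdriver were found within about 6 mm of their first positions (network error is about 4 mm), and nothing touched them. I did not measure the bin at the start; it looks unmoved, and the arm stayed clear of it.
- **Robot:** it was clear of everything at hand-in, with about zero force.

**What went wrong or disagreed:**
- **First grasp:** it closed on nothing above the handle. The finger ends sat about 20 mm higher than the reported TCP suggested. I opened, went lower, and the second grasp held.
- **Misread side-camera results:** in the last check the network's best answers for the handle and the screwdriver were other objects. I used the top camera for those.

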